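# Take out a bayonet filter and lay it down for cleaning

## Task

Unlock the filter cartridge in its round housing by turning its handle anticlockwise (seen from above) until you feel the stop, and lift it straight out. Set it in the slanted drip rest of the cleaning stand and let go of it, then take it again by its screen body and lay it flat in the cradle beside the rest, foot at the end plate and handle toward the open end. Never let it drop, and leave the things standing around where they are.

Things in the scene. Friction and masses are not known exactly. Their poses are not given: they have to be found in the camera images.
- cartridge_mid (a point): centre of the cartridge, 84 mm above its foot; z along it toward the handle, x along the handle bar. At the start it hangs upright by its cap on the housing's mouth, its foot 10 mm above the bench, the lugs held under a hidden ring.
- cartridge_handle (a point): centre of the black bar handle, 64 mm from cartridge_mid along z, same axes: 56 mm long (x), 14 mm thick (y, gripped across this), 40 mm high; the cap's top lies 20 mm below this point.
- housing_mouth (a point): centre of the mouth of the fixed round filter housing, 80 mm diameter, 130 mm high, z up, pipe stubs along +y and -y to 62 mm. The cartridge turns easily anticlockwise for 45 to 80 degrees (differs, hidden, not tied to these axes) until a solid stop, where the torque rises; at the stop and up to 12 degrees short of it, it lifts straight up, clear after 125 mm.
- stand: fixed cleaning stand, a wooden board 170 (x) by 190 (y) by 8 mm; origin at the board's centre on the bench, z up, x pointing away from the robot and to its left (40 to 70 degrees left of straight ahead). It carries the drip rest at y = -60 mm and the cradle at y = +60 mm, both of steel V channel 32 mm wide, leaving the sides of the cartridge free for fingers.
- rest_mid (a point): where cartridge_mid lies when the cartridge is in the drip rest (stand's axes). There it leans 40 degrees from upright, handle end up and toward the stand's -x, foot on a small plate; the V channel lies under it on its -x side along the first 80 mm from the foot, open upward and to +x. Roll about its own axis does not matter.
- cradle_mid (a point): where cartridge_mid lies when it lies flat in the cradle (stand's axes), 52 mm above the bench: axis along the stand's x, handle toward -x over the open end, foot toward +x, 5 mm short of an upright end plate. Two V supports carry the body about 15 and 85 mm from the foot. Roll does not matter.
- jar: glass candle jar, 67 mm diameter, 85 mm high, bystander; origin at the centre of its underside
- spool: spool of wick, 60 mm diameter, 52 mm high, bystander; origin at the centre of its underside
- bottle: dropper bottle, 44 mm diameter, 125 mm high, bystander; origin at the centre of its underside
- candle: round white candle tin, 67 mm diameter, 46 mm high, bystander; origin at the centre of its underside
- cartridge: the filter cartridge, 168 mm long, about 0.35 kg; origin at its foot, axes as cartridge_mid. From the foot: dark banded screen body 40 mm diameter to 98 mm; 44 mm collar to 120 mm with two lugs along +x and -x (10 mm wide, to 31 mm from the axis, 105 to 112 mm above the foot); cap 72 mm diameter to 128 mm; black bar handle to 168 mm. Balance about 70 mm above the foot.

How it is judged:
On the way, in this order (a step that is already met when the one before it is completed fails the run):
1. the cartridge is out of the housing: its foot is above the mouth (z of cartridge_mid in the frame of housing_mouth above 0.084 m), for 0.1 s.
2. the cartridge lies in the slanted drip rest, let go (distance between cartridge_mid and rest_mid below 0.015 m and angle between cartridge_mid's own z axis and vertical between 0.55 and 0.85 rad and contact force between the fingers and cartridge below 0.1 N and linear speed of cartridge below 0.03 m/s), for 0.2 s.
At the end, for the whole second after the job is handed in: The cartridge lies flat in the cradle, let go and at rest: its middle within 15 mm of cradle_mid, its axis within 7 degrees of the stand's x, handle toward the open end (the stand's -x) (distance between cartridge_mid and cradle_mid below 0.015 m and angle between the z axis of cartridge_mid and the x axis of stand, either way round below 0.12 rad and x of cartridge_handle in the frame of stand below -0.05 m and contact force between the fingers and cartridge below 0.1 N and linear speed of cartridge below 0.02 m/s); the robot touches nothing.
It fails at once if the cartridge was let fall (faster than 0.6 m/s with no finger on it) (linear speed of cartridge above 0.6 m/s and contact force between the fingers and cartridge below 0.1 N).
It fails at once if the candle jar was pushed out of its place (distance of jar from where it was at the start of the episode above 0.03 m).
It fails at once if the spool was pushed out of its place (distance of spool from where it was at the start of the episode above 0.03 m).
It fails at once if the dropper bottle was pushed out of its place (distance of bottle from where it was at the start of the episode above 0.03 m).
It fails at once if the candle tin was pushed out of its place (distance of candle from where it was at the start of the episode above 0.03 m).
It also fails if it takes over 64 s, if anything falls off the work surface, if the arm or the gripper's body presses on something with over 40 N, if the wrist force passes 120 N, or if a joint passes its speed limit or range.

## Robot

A 6-joint arm with a two-finger parallel gripper is mounted at the origin on a cart in front of the work surface, level with it; the furniture and walls round the work are solid. World frame = base frame: x ahead of the robot, y to its left, z up, the work surface at z = 0. Lengths are in m, angles in rad, forces in N, time in s.
With the tool pointing down it reaches from about 0.225 to 0.875 m from the base axis. Payload 3.4 kg.
Tool frame: the origin (TCP) lies at the very end of the fingers, on their centre line; the grasp point (between the pads) lies 19 mm behind it; z points along the fingers, y is the line along which they close (so a half turn about z gives the same grasp; the last joint's range is limited). The gripper opens to 85 mm and grips with 20 to 120 N. Pads are 22 mm wide; open, the fingers measure 114 mm over their backs; the gripper's body (76 mm by 85 mm) begins 54 mm behind the grasp point. The pads swing forward as they close: fully open they stand 13 mm farther back than shut.
Start: joints at [0.988, 0.276, 1.505, -0, 1.361, -0.121], TCP at [0.256, 0.515, 0.192] pointing down, gripper open.
Joint ranges: [-2.89, 2.89], [-0.75, 2.08], [0.22, 2.7], [-1.18, 4.32], [0.11, 2.71], [-2.7, 2.7]. Speed limits (rad/s): [2.57, 2.57, 3.14, 3.14, 3.14, 3.14].

## Interface

Orientations are given as a unit quaternion [w, x, y, z].
In Python, from rig import manip, get_image, camera_info gives the robot as it stands. The module is installed in compiled form; this text tells all that it offers.
- The arm moves only by the shell command python3 -m crank 'ROWS' [FORCE]. ROWS is a JSON object of lists of equal length, an entry for each row: "translation": the shift along the tool's x, y, z in mm, a list of three; "roll": the turn about the tool's z in rad; "fingers": the opening, from 0 (shut) to 1 (fully open). A call has 1 to 8 rows; each row shifts and turns the commanded pose from where the row before left it, along the tool's axes as they then stand; what a row does not reach is not made up. A row lasts 1/10 s, in which the tool goes at most 50 mm and 8.59 degrees, less where a joint would pass 70% of its speed; a pose out of reach is approached as far as the arm can. A call is refused whole if a number of a shift passes 50 or a number of a turn 0.15, either way. A call with a gripper value outside its range is refused whole. The fingers move at their own pace and stop on an object; FORCE is the grip in N (left out, the last holds). Time passes only in rows, so rows that do not move let the fingers close. It gives the time, the measured TCP pose, the force, the opening and the grip force at its end, in the units of the state.
- manip.get_state(): the state, without advancing time (a new reading comes with each control period).
- get_image(name): name is "side" or "top" or "wrist"; returns the picture (400x640x3 uint8, blue, green, red); there is no depth.
- camera_info(name): a dict with "mtx" (3x3 intrinsics, pixels), "rvec" (rotation vector, rad) and "tvec" (3), from world to camera coordinates, as OpenCV has them. Camera axes: x right, y down, z forward; pixel columns grow to the right and rows downward; lengths in m; the calibration is good to about 2 mm. The wrist camera is an equidistant fisheye: a pixel r from the principal point sees the ray r / f radians off the axis. A picture is of the moment at which its call begins: read the wrist's pose just before it. camera_info takes no time and is no camera call; for the wrist camera it gives the pose at the moment of the call.
- manip.sign_off(): hands the job in; it is judged then, once.
The state is a dict: "clock": time; "qpos": joint angles; "qd": joint speeds; "effort": joint torques, N m; "position": TCP position; "ee_rot": TCP orientation; "contact_force": force on the tool from outside, world axes, zero at the start; "moment": the same for the moment, N m; "width": finger opening in m; "gripper_force": force on a finger pad.
Only numpy, scipy, OpenCV 4.12 (cv2) and the standard library are available. Lean on these libraries where they do the work, as an engineer would, in place of code of your own. Each camera call takes 0.05 s, during which the arm holds its last target. There are 200 camera calls.

## Working session

There is one attempt and no reset: what is moved stays moved. The work goes in short steps, Python scripts to look and compute and a shell command to move; the robot and the scene stay as the last step left them, time stands still between calls to the robot, and variables do not carry over. Pictures are saved under pics/ and viewed, at most 10 in all, crops included, and the job is handed in when it is done.

```bash
mkdir -p pics; python3 - <<'E'
from rig import manip,get_image,camera_info
import cv2,numpy as np
s=manip.get_state();print(s)
for n in ("side","top"):
    cv2.imwrite(f"pics/{n}0.png",get_image(n)); c=camera_info(n);print(n,c)
E
```

```text
{'clock': 0.0, 'qpos': array([ 9.87986721e-01,  2.76601620e-01,  1.50612715e+00, -3.53304161e-05,
        1.36071141e+00, -1.20990206e-01]), 'qd': array([-0.00300355,  0.00022259, -0.00145415,  0.00050875, -0.00167734,
        0.00042892]), 'effort': array([ 2.63092465e-03, -4.16768968e+01, -2.45807701e+01,  2.65468952e-04,
        1.05914837e-02, -7.85765991e-06]), 'position': array([0.25588473, 0.51425084, 0.19063839]), 'ee_rot': array([-3.02190144e-04,  2.28859474e-01,  9.73459032e-01, -8.73109916e-04]), 'contact_force': array([ 0.15861858, -0.51695073, -0.66279399]), 'moment': array([ 0.00564026, -0.00130573,  0.01440201]), 'gripper_force': 0.0, 'width': 0.08536253078570911}
side {'mtx': array([[505.56581111,   0.        , 324.9230805 ],
       [  0.        , 505.56581111, 198.28547281],
       [  0.        ,   0.        ,   1.        ]]), 'rvec': array([ 0.60691233, -2.57937109,  1.23682694]), 'tvec': array([0.50586637, 0.23457822, 1.53111931])}
top {'mtx': array([[413.34879807,   0.        , 316.796998  ],
       [  0.        , 413.34879807, 198.88965108],
       [  0.        ,   0.        ,   1.        ]]), 'rvec': array([ 2.154018  , -2.21253265,  0.0671222 ]), 'tvec': array([0.05947669, 0.52482936, 1.22973244])}
```

View pics/side0.png

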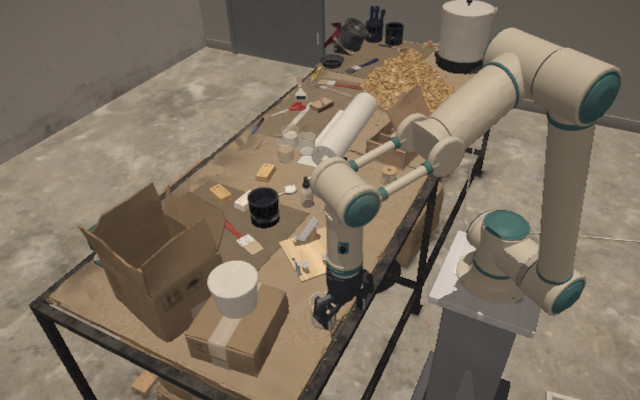

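View pics/top0.png

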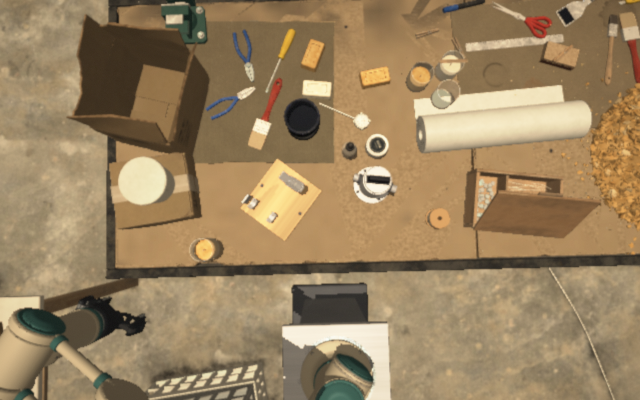

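The side view is largely blocked by the arm. The top view shows the housing with its black handle near (376,181), the stand at (282,200), the bottle (350,150), the tin (376,145), the spool (439,217) and the jar (206,250). I'll enlarge that region.

```bash
cat > h.py <<'E'
import cv2,numpy as np
from scipy.spatial.transform import Rotation as R
from rig import manip,get_image,camera_info
def proj(n,p):
    c=camera_info(n);return cv2.projectPoints(np.float64(p).reshape(-1,1,3),c["rvec"],c["tvec"],c["mtx"],None)[0].reshape(-1,2)
def ray(n,uv):
    c=camera_info(n);Rm=cv2.Rodrigues(c["rvec"])[0];o=-Rm.T@c["tvec"].reshape(3)
    if n=="wrist":
        K=c["mtx"];d=(np.float64(uv)-[K[0,2],K[1,2]])/K[0,0];t=np.hypot(*d);v=np.r_[d/max(t,1e-9)*np.sin(t),np.cos(t)]
    else: v=np.linalg.solve(c["mtx"],np.r_[uv,1.])
    v=Rm.T@v;return o,v/np.linalg.norm(v)
def onz(n,uv,z):
    o,v=ray(n,uv);return o+v*(z-o[2])/v[2]
def wproj(p):
    c=camera_info("wrist");Rm=cv2.Rodrigues(c["rvec"])[0];q=Rm@np.float64(p)+c["tvec"].reshape(3)
    r=np.hypot(q[0],q[1]);t=np.arctan2(r,q[2]);return c["mtx"][:2,2]+c["mtx"][0,0]*t*q[:2]/r
E
python3 - <<'E'
from h import *
im=cv2.imread("pics/top0.png")
cv2.imwrite("pics/c1.png",cv2.resize(im[130:260,230:430],None,fx=4,fy=4,interpolation=cv2.INTER_CUBIC))
for nm,uv,z in(("handle",(376,181),.178),("bottle",(350,150),.1),("tin",(376,145),.046),("spool",(439,217),.05),("jar",(206,250),.085)): print(nm,onz("top",uv,z).round(3))
for uv in((279,160),(321,190),(282,239),(241,207)): print(onz("top",uv,.008).round(3))
print(proj("top",[.256,.515,.19]),proj("side",[.256,.515,.19]))
E
```

```text
handle [ 0.558 -0.113  0.178]
bottle [ 0.657 -0.053  0.1  ]
tin [ 0.68  -0.135  0.046]
spool [ 0.461 -0.311  0.05 ]
jar [0.385 0.363 0.085]
[0.649 0.158 0.008]
[0.554 0.032 0.008]
[0.408 0.154 0.008]
[0.508 0.277 0.008]
[[136.13476853 304.30512935]] [[343.04781407 332.80025921]]
```

View pics/c1.png

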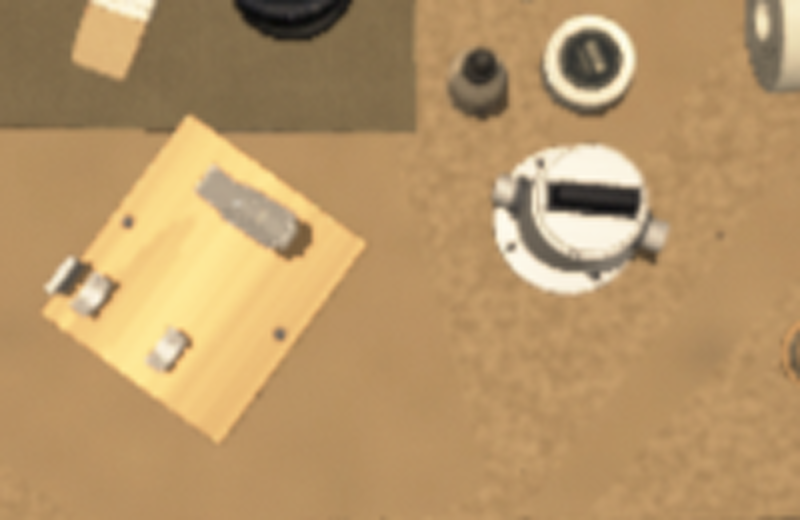

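The crop shows the stand's board with corners near (190,116), (365,243), (218,442) and (42,314). The rest channel runs (205,180) to (300,245). The cradle supports are at (93,295) and (168,350), with the end plate at (67,275). The handle bar runs (550,195) to (638,205).

```bash
python3 - <<'E'
from h import *
im=cv2.imread("pics/top0.png");hsv=cv2.cvtColor(im,cv2.COLOR_BGR2HSV)
def C(x,y): return (x/4+230-.375,y/4+130-.375)
m=((hsv[...,2]>185)&(hsv[...,1]>70)&(hsv[...,1]<170)).astype(np.uint8);m[:150]=0;m[250:]=0;m[:,:235]=0;m[:,325:]=0
m=cv2.morphologyEx(m,cv2.MORPH_OPEN,np.ones((3,3)))
c=max(cv2.findContours(m,0,2)[0],key=cv2.contourArea)[:,0]
W=np.array([onz("top",p,.008)[:2] for p in c],np.float32)*1000
r=cv2.minAreaRect(W);print("board",r,cv2.boxPoints(r).round(0).tolist())
P=[onz("top",C(*q),.008)[:2] for q in((190,116),(365,243),(218,442),(42,314))];P=np.array(P)
print("corners",P.round(3),"mean",P.mean(0).round(4),"ax",np.degrees(np.arctan2(*(P[0]+P[3]-P[1]-P[2])[::-1])),np.linalg.norm(P[0]-P[1]),np.linalg.norm(P[1]-P[2]))
m=(hsv[...,2]<70).astype(np.uint8);n,l,st,ce=cv2.connectedComponentsWithStats(m[170:195,360:395]);
for i in range(1,n):
    ys,xs=np.where(l==i)
    if len(ys)>20:
        w=np.array([onz("top",(x+360,y+170),.178)[:2] for x,y in zip(xs,ys)],np.float32)*1000;print("bar",cv2.minAreaRect(w))
print("pipes",onz("top",C(507,193),.07),onz("top",C(652,235),.07))
print("capcirc",onz("top",C(590,200),.138))
E
```

```text
board ((512.451416015625, 170.59445190429688), (189.055419921875, 268.60394287109375), 56.52924728393555) [[348.0, 166.0], [572.0, 18.0], [677.0, 175.0], [453.0, 324.0]]
corners [[0.654 0.164]
 [0.553 0.032]
 [0.405 0.148]
 [0.505 0.279]] mean [0.5291 0.1558] ax 52.53705369594189 0.16594480934908934 0.1875242523321011
bar ((562.5192260742188, -118.23612213134766), (53.540069580078125, 15.371236801147461), 83.20105743408203)
pipes [ 0.58066142 -0.07130604  0.07      ] [ 0.54723719 -0.17508828  0.07      ]
capcirc [ 0.56634206 -0.12157215  0.138     ]
```

```bash
cat >> h.py <<'E'
def st():
    s=manip.get_state();Rm=R.from_quat(np.roll(s["ee_rot"],-1)).as_matrix();return s,s["position"],Rm
def plan(target,yaw_y=None):
    s,p,Rm=st();print("t",round(s["clock"],2),"tcp",p.round(4),"tool y yaw",np.degrees(np.arctan2(Rm[1,1],Rm[0,1])).round(2),"tilt",np.degrees(np.arccos(-Rm[2,2])).round(2),"F",s["contact_force"].round(1),"w",round(s["width"],4),"g",round(s["gripper_force"],1),"q",s["qpos"].round(2))
    print("delta tool mm",((Rm.T@(np.float64(target)-p))*1000).round(1))
    if yaw_y is not None:
        d=-(np.radians(yaw_y)-np.arctan2(Rm[1,1],Rm[0,1]));d=(d+np.pi/2)%np.pi-np.pi/2;print("roll",round(d,3),"(alt half turn)")
E
python3 -m crank '{"translation":[[-34.8,-26.8,-10],[-34.8,-26.8,-10],[-34.8,-26.8,-10],[-34.8,-26.8,-10],[-34.8,-26.8,-10],[-34.8,-26.8,-10],[-34.8,-26.8,-10],[-34.8,-26.8,-10]],"roll":[0,0,0,0,0,0,0,0],"fingers":[1,1,1,1,1,1,1,1]}' 40
python3 -m crank '{"translation":[[-34.8,-26.8,-5],[-34.8,-26.8,-5],[-34.8,-26.8,-5],[-34.8,-26.8,-5],[-34.8,-26.8,-5],[-34.8,-26.8,-5],[-34.8,-26.8,0],[-34.8,-26.8,0]],"roll":[0,0,0,0,0,0,0,0],"fingers":[1,1,1,1,1,1,1,1]}' >/dev/null
python3 -m crank '{"translation":[[0,0,0],[0,0,0],[0,0,0],[0,0,0],[0,0,0],[0,0,0],[0,0,0],[0,0,0]],"roll":[0.14,0.14,0.14,0.14,0.14,0.14,0.14,0.14],"fingers":[1,1,1,1,1,1,1,1]}' >/dev/null
python3 -m crank '{"translation":[[0,0,0],[0,0,0],[0,0,0]],"roll":[0.107,0,0],"fingers":[1,1,1]}' >/dev/null
python3 - <<'E'
from h import *
plan([.5625,-.118,.15],-6.8)
c=camera_info("wrist");print(c)
im=get_image("wrist");cv2.imwrite("pics/w1.png",im)
side=get_image("side");cv2.imwrite("pics/s1.png",side)
E
```

```text
clock: 0.9
position: [0.4101, 0.1971, 0.2717]
ee_rot: [-0.0, 0.229, 0.973, -0.0]
contact_force: [1.0, -0.1, 0.4]
width: 0.0857
gripper_force: 0.0
t 2.8 tcp [ 0.5635 -0.1171  0.3011] tool y yaw -6.63 tilt 0.04 F [-0.6 -0.5  0.3] w 0.0856 g 0.0 q [-0.33  0.24  1.29  0.    1.61 -0.21]
delta tool mm [ -1.   -0.8 151.1]
roll 0.003 (alt half turn)
{'mtx': array([[309.70691629,   0.        , 317.60814197],
       [  0.        , 309.70691629, 198.44475776],
       [  0.        ,   0.        ,   1.        ]]), 'rvec': array([-2.8287096 ,  0.16477239,  0.02631318]), 'tvec': array([-0.57401652, -0.12064707,  0.46943867])}
```

View pics/w1.png

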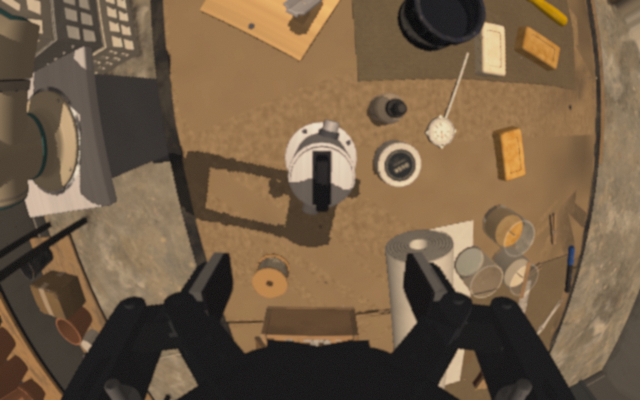

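The wrist view shows the bar handle at about (322,180), pointing along image v, with the bottle at (388,108) and the tin at (400,163), both clear. Next I'll measure the bar on its top plane and move down.

```bash
python3 - <<'E'
from h import *
im=cv2.imread("pics/w1.png");g=im.max(2)
m=(g<70).astype(np.uint8);n,l,s_,ce=cv2.connectedComponentsWithStats(m[140:225,300:345])
for i in range(1,n):
    ys,xs=np.where(l==i)
    if len(ys)>80:
        w=np.array([onz("wrist",(x+300,y+140),.178)[:2] for x,y in zip(xs,ys)],np.float32)*1000;print("bar",cv2.minAreaRect(w),s_[i])
for v in range(148,216,8): print(v,g[v,306:338:1].tolist())
for uv in((322,152),(322,182),(356,175),(288,175)): print(onz("wrist",uv,.178).round(4),onz("wrist",uv,.138).round(4))
plan([.5625,-.118,.15],-6.8)
E
```

```text
bar ((567.652587890625, -119.85325622558594), (63.54640197753906, 18.742589950561523), 83.36003112792969) [  12   12   19   61 1019]
148 [204, 199, 195, 188, 174, 167, 171, 185, 193, 197, 203, 211, 217, 220, 222, 223, 222, 220, 217, 216, 212, 206, 199, 196, 191, 181, 172, 173, 180, 194, 209, 216]
156 [225, 224, 225, 226, 226, 210, 149, 84, 53, 44, 36, 30, 25, 26, 26, 27, 25, 26, 26, 28, 31, 35, 42, 51, 92, 152, 202, 224, 228, 228, 228, 228]
164 [224, 223, 223, 224, 224, 206, 146, 79, 47, 39, 34, 40, 44, 46, 46, 47, 47, 46, 47, 48, 47, 41, 39, 47, 89, 148, 198, 222, 226, 227, 228, 227]
172 [222, 221, 221, 222, 221, 201, 141, 75, 47, 40, 37, 39, 44, 43, 47, 46, 47, 44, 49, 48, 44, 39, 35, 49, 101, 164, 210, 223, 225, 225, 225, 225]
180 [128, 114, 107, 106, 104, 94, 71, 41, 27, 29, 34, 37, 43, 44, 44, 47, 44, 46, 46, 47, 44, 38, 35, 52, 105, 173, 215, 223, 224, 224, 224, 223]
188 [105, 105, 105, 105, 103, 92, 67, 40, 26, 23, 24, 23, 25, 24, 24, 28, 23, 26, 22, 22, 23, 24, 23, 27, 50, 79, 99, 106, 107, 107, 107, 107]
196 [105, 104, 104, 104, 103, 94, 68, 41, 27, 24, 23, 25, 20, 25, 25, 23, 23, 23, 26, 23, 19, 25, 20, 31, 54, 82, 101, 106, 108, 108, 108, 107]
204 [94, 96, 99, 101, 101, 95, 81, 66, 61, 49, 34, 24, 23, 23, 23, 23, 23, 24, 25, 21, 26, 29, 39, 57, 75, 90, 97, 101, 99, 95, 99, 117]
212 [86, 89, 88, 89, 90, 88, 88, 87, 84, 81, 76, 69, 63, 59, 63, 64, 64, 62, 63, 64, 65, 68, 73, 76, 77, 76, 77, 78, 98, 132, 149, 154]
[ 0.5722 -0.0884  0.178 ] [ 0.572  -0.0948  0.138 ]
[ 0.5687 -0.1192  0.178 ] [ 0.5681 -0.1296  0.138 ]
[ 0.604  -0.1158  0.178 ] [ 0.608  -0.1258  0.138 ]
[ 0.5352 -0.1078  0.178 ] [ 0.5302 -0.1167  0.138 ]
t 2.9 tcp [ 0.5635 -0.1171  0.3013] tool y yaw -6.67 tilt 0.02 F [-0.1 -1.2 -0.2] w 0.0851 g 0.0 q [-0.33  0.24  1.29  0.    1.61 -0.21]
delta tool mm [ -1.   -0.9 151.3]
roll 0.002 (alt half turn)
```

```bash
python3 -m crank '{"translation":[[-2,2.7,35],[0,0,35],[0,0,35],[0,0,30],[0,0,17],[0,0,0],[0,0,0]],"roll":[0,0,0,0,0,0,0],"fingers":[1,1,1,1,1,1,1]}' 30
python3 -m crank '{"translation":[[0,0,0],[0,0,0],[0,0,0],[0,0,0],[0,0,0],[0,0,0],[0,0,0],[0,0,0]],"roll":[0,0,0,0,0,0,0,0],"fingers":[0,0,0,0,0,0,0,0]}' 30
python3 -c "
from h import *
plan([.566,-.119,.149]);print(st()[0]['moment'])"
```

```text
clock: 3.6
position: [0.5664, -0.1196, 0.1499]
ee_rot: [0.0, 0.747, 0.664, 0.0]
contact_force: [-0.1, -0.7, 1.1]
width: 0.0855
gripper_force: 0.0
clock: 4.4
position: [0.5661, -0.1195, 0.1494]
ee_rot: [-0.0, 0.748, 0.664, 0.0]
contact_force: [0.3, 0.3, -0.6]
width: 0.0
gripper_force: 0.0
t 4.4 tcp [ 0.5661 -0.1195  0.1494] tool y yaw -6.76 tilt 0.0 F [ 0.3  0.3 -0.6] w 0.0 g 0.0 q [-0.33  0.31  1.57  0.    1.27 -0.21]
delta tool mm [ 0.5 -0.1  0.4]
[-0.00619486 -0.02599773 -0.01753842]
```

The fingers shut on nothing, so I need a look.

```bash
python3 - <<'E'
from h import *
im=get_image("wrist");cv2.imwrite("pics/w2.png",im)
s=get_image("side");cv2.imwrite("pics/s2.png",s);t=get_image("top")
u=[int(a) for a in proj("side",[.566,-.119,.15])[0]];v=[int(a) for a in proj("top",[.566,-.119,.15])[0]];print(u,v)
a=cv2.resize(s[u[1]-60:u[1]+60,u[0]-65:u[0]+65],(400,400),interpolation=2)
b=cv2.resize(t[v[1]-60:v[1]+60,v[0]-65:v[0]+65],(400,400),interpolation=2)
cv2.imwrite("pics/c2.png",np.vstack([np.hstack([a,b]),im[100:300,:].repeat(1,0)[:, :].copy() if 0 else cv2.resize(im[120:280,160:480],(800,200))]))
E
```

```text
[340, 168] [376, 179]
```

View pics/c2.png

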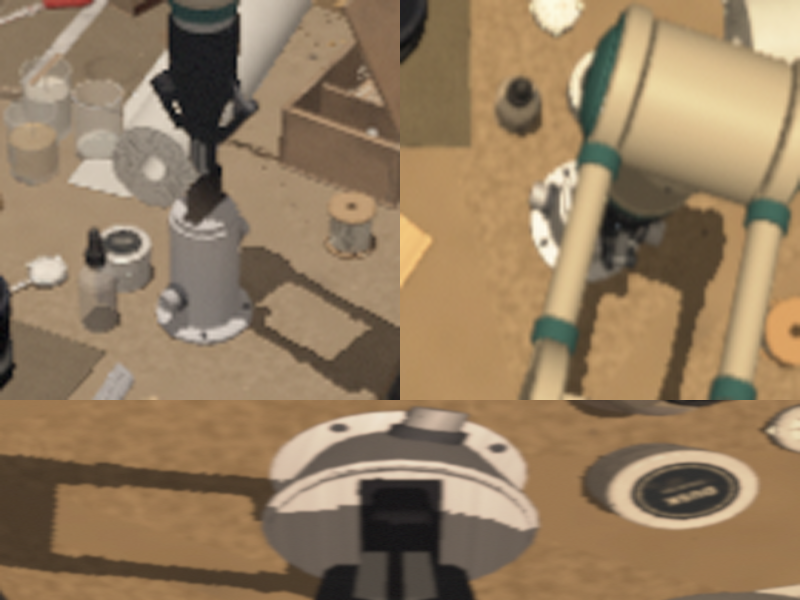

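```bash
python3 - <<'E'
from h import *
p=st()[1];c=camera_info("wrist");Rm=cv2.Rodrigues(c["rvec"])[0];print("cam",(-Rm.T@c["tvec"].reshape(3)).round(3),"axis",Rm[2].round(2))
a=np.radians(83.3);d=np.array([np.cos(a),np.sin(a),0])
for nm,q in(("tcp",p),("grasp",p+[0,0,.019]),("bartop c",[.566,-.119,.178]),("bartop +end",[.566,-.119,.178]+.028*d),("bartop -end",[.566,-.119,.178]-.028*d),("cap+",[.566,-.119,.138]+.036*d),("cap-",[.566,-.119,.138]-.036*d)):
    print(nm,wproj(q).round(0),proj("side",q)[0].round(0))
im=cv2.imread("pics/w2.png")
k=cv2.imread("pics/s2.png");u=340;v=168
big=np.hstack([cv2.resize(k[138:198,310:370],(400,400),interpolation=2),cv2.resize(im[170:270,270:370],(400,400),interpolation=2)])
cv2.imwrite("pics/c3.png",big)
E
```

```text
cam [ 0.576 -0.042  0.332] axis [-0.04 -0.3  -0.95]
tcp [316. 229.] [340. 168.]
grasp [316. 241.] [340. 164.]
bartop c [316. 248.] [340. 161.]
bartop +end [316. 200.] [336. 165.]
bartop -end [316. 290.] [345. 157.]
cap+ [316. 169.] [335. 176.]
cap- [316. 267.] [346. 166.]
```

View pics/c3.png

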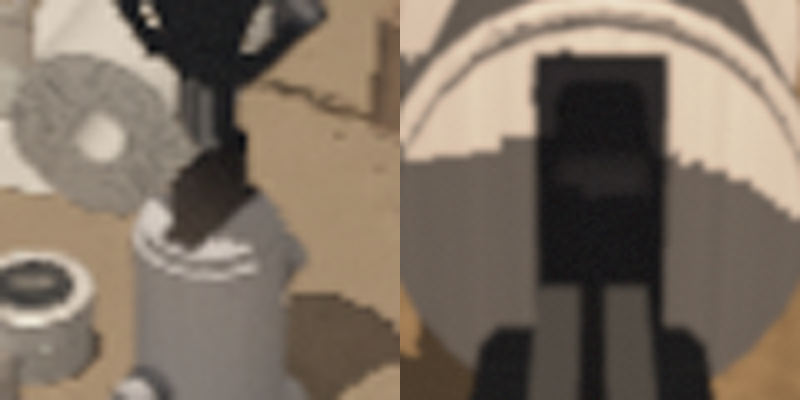

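```bash
python3 -m crank '{"translation":[[0,0,0],[0,0,0],[0,0,0],[0,0,0],[0,0,0],[0,0,0]],"roll":[0,0,0,0,0,0],"fingers":[0.5,0.5,0.5,0.5,0.5,0.5]}' 30
python3 - <<'E'
from h import *
im=get_image("wrist");cv2.imwrite("pics/w3.png",im);k=get_image("side")
big=np.hstack([cv2.resize(k[138:198,310:370],(400,400),interpolation=2),cv2.resize(im[170:310,250:390],(400,400),interpolation=2)])
big=np.clip(big.astype(float)*1.0,0,255);big=255*(big/255)**.5
cv2.imwrite("pics/c4.png",big.astype(np.uint8))
E
```

```text
clock: 5.15
position: [0.5661, -0.1195, 0.1495]
ee_rot: [-0.0, 0.748, 0.664, 0.0]
contact_force: [-0.1, 0.4, 0.7]
width: 0.0424
gripper_force: 0.0
```

View pics/c4.png

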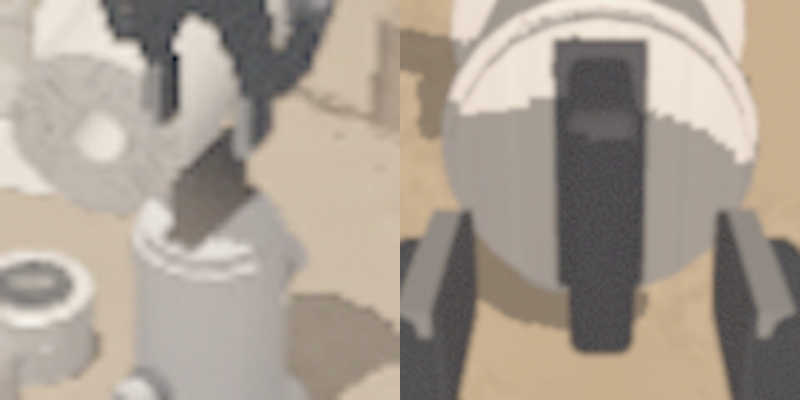

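Both views show the bar where I measured it. The fingertips, though, end about 40 mm higher than the reported TCP, with tips near z≈0.19, so they closed above the bar. I'll go down the missing distance while watching the force.

```bash
python3 -m crank '{"translation":[[0,0,20],[0,0,10],[0,0,6],[0,0,0],[0,0,0]],"roll":[0,0,0,0,0],"fingers":[0.5,0.5,0.5,0.5,0.5]}' 30
python3 -m crank '{"translation":[[0,0,0],[0,0,0],[0,0,0],[0,0,0],[0,0,0],[0,0,0]],"roll":[0,0,0,0,0,0],"fingers":[0,0,0,0,0,0]}' 60
python3 - <<'E'
from h import *
plan([.566,-.119,.149]);print(st()[0]['moment'])
im=get_image("wrist");cv2.imwrite("pics/w4.png",im)
E
```

```text
clock: 5.75
position: [0.5664, -0.1196, 0.1137]
ee_rot: [0.0, 0.748, 0.664, 0.0]
contact_force: [1.3, -0.1, 0.2]
width: 0.0428
gripper_force: 0.0
clock: 6.35
position: [0.5671, -0.1197, 0.1143]
ee_rot: [0.001, 0.748, 0.664, 0.001]
contact_force: [1.5, -0.7, 4.5]
width: 0.0133
gripper_force: 61.5
t 6.35 tcp [ 0.5671 -0.1197  0.1143] tool y yaw -6.76 tilt 0.13 F [ 1.5 -0.7  4.5] w 0.0133 g 61.5 q [-0.33  0.33  1.62  0.    1.19 -0.21]
delta tool mm [  0.6  -1.1 -34.7]
[ 0.00407135 -0.17029785  0.00638518]
```

```bash
python3 -m crank '{"translation":[[0,0,0],[0,0,0],[0,0,0],[0,0,0],[0,0,0],[0,0,0],[0,0,0]],"roll":[-0.1,-0.1,-0.1,-0.1,-0.1,-0.1,-0.1],"fingers":[0,0,0,0,0,0,0]}' 60
python3 -c "
from h import *
plan([.566,-.119,.149]);print(st()[0]['moment'])"
python3 -m crank '{"translation":[[0,0,0]],"roll":[-0.07],"fingers":[0]}' >/dev/null
python3 -c "
from h import *
plan([.566,-.119,.149]);print(st()[0]['moment'])"
python3 -m crank '{"translation":[[0,0,0]],"roll":[-0.07],"fingers":[0]}' >/dev/null
python3 -c "
from h import *
plan([.566,-.119,.149]);print(st()[0]['moment'])"
```

```text
clock: 7.1
position: [0.5655, -0.1199, 0.1142]
ee_rot: [-0.0, 0.473, 0.881, -0.0]
contact_force: [-1.6, -0.4, 7.0]
width: 0.0128
gripper_force: 61.9
t 7.1 tcp [ 0.5655 -0.1199  0.1142] tool y yaw 33.55 tilt 0.05 F [-1.6 -0.4  7. ] w 0.0128 g 61.9 q [-0.33  0.33  1.62 -0.    1.19 -0.91]
delta tool mm [  0.5   0.8 -34.8]
[-0.15479945  0.2105412  -0.22143598]
t 7.2 tcp [ 0.5653 -0.1203  0.1143] tool y yaw 37.53 tilt 0.1 F [-1.3 -2.4  6.6] w 0.0128 g 61.9 q [-0.33  0.33  1.62 -0.    1.19 -0.98]
delta tool mm [  0.6   1.2 -34.7]
[-0.33654526  0.22787659 -0.25394916]
t 7.3 tcp [ 0.5652 -0.1211  0.1143] tool y yaw 41.52 tilt 0.18 F [-2.1 -3.9  6.8] w 0.0127 g 61.9 q [-0.33  0.33  1.62 -0.    1.19 -1.05]
delta tool mm [  1.    1.8 -34.7]
[-0.63712131  0.43839861 -0.34517734]
```

```bash
L='from h import *
s,p,Rm=st();print(p.round(4),np.degrees(np.arctan2(Rm[1,1],Rm[0,1])).round(2),s["contact_force"].round(1),s["moment"].round(2))'
python3 -m crank '{"translation":[[0,0,0]],"roll":[-0.06],"fingers":[0]}' >/dev/null; python3 -c "$L"
python3 -m crank '{"translation":[[0,0,0]],"roll":[-0.06],"fingers":[0]}' >/dev/null; python3 -c "$L"
python3 -m crank '{"translation":[[0,0,0]],"roll":[-0.06],"fingers":[0]}' >/dev/null; python3 -c "$L"
```

```text
[ 0.5651 -0.1217  0.1143] 44.93 [-3.3 -4.9  7.5] [-0.78  0.46 -0.35]
[ 0.5648 -0.1221  0.1144] 48.36 [-2.4 -5.6  7.6] [-0.95  0.49 -0.33]
[ 0.5646 -0.1225  0.1143] 51.8 [-3.7 -6.5  7.5] [-1.12  0.61 -0.37]
```

```bash
L='from h import *
s,p,Rm=st();print(p.round(4),np.degrees(np.arctan2(Rm[1,1],Rm[0,1])).round(2),s["contact_force"].round(1),s["moment"].round(2))'
python3 -m crank '{"translation":[[-1,-3,0]],"roll":[-0.06],"fingers":[0]}' >/dev/null; python3 -c "$L"
python3 -m crank '{"translation":[[0,0,0]],"roll":[-0.06],"fingers":[0]}' >/dev/null; python3 -c "$L"
python3 -m crank '{"translation":[[0,0,0]],"roll":[-0.06],"fingers":[0]}' >/dev/null; python3 -c "$L"
python3 -m crank '{"translation":[[0,0,0]],"roll":[-0.06],"fingers":[0]}' >/dev/null; python3 -c "$L"
```

```text
[ 0.5642 -0.1231  0.1143] 55.21 [-0.7  2.4  7.6] [ 0.41  0.19 -0.19]
[ 0.5641 -0.1231  0.1143] 58.63 [-1.4 -0.9  7.6] [-0.22  0.27 -0.64]
[ 0.5641 -0.1231  0.1143] 61.87 [-2.6 -1.8  8.1] [-0.35  0.39 -2.02]
[ 0.5641 -0.1231  0.1144] 65.11 [-2.4 -2.8  8.2] [-0.38  0.4  -3.09]
```

The stop is felt: Mz rises to −3.1. I'll ease back about 6° and lift straight up.

```bash
L='from h import *
s,p,Rm=st();print(p.round(4),np.degrees(np.arctan2(Rm[1,1],Rm[0,1])).round(2),s["contact_force"].round(1),s["moment"].round(2),s["width"])'
python3 -m crank '{"translation":[[0,0,0],[0,0,-5],[0,0,-5],[0,0,-5]],"roll":[0.1,0,0,0],"fingers":[0,0,0,0]}' 80 >/dev/null; python3 -c "$L"
```

```text
[ 0.562  -0.1217  0.1219] 59.64 [  5.1  -2.8 -30.2] [-0.47 -0.97 -1.16] 0.012586127643902165
```

```bash
L='from h import *
s,p,Rm=st();print(p.round(4),np.degrees(np.arctan2(Rm[1,1],Rm[0,1])).round(2),s["contact_force"].round(1),s["moment"].round(2),s["width"])'
python3 -m crank '{"translation":[[0,0,0]],"roll":[0],"fingers":[0]}' 80 >/dev/null; python3 -c "$L"
python3 - <<'E'
from h import *
im=get_image("wrist");cv2.imwrite("pics/w5.png",im);k=get_image("side");cv2.imwrite("pics/s5.png",k)
old=cv2.imread("pics/s2.png")
big=np.hstack([cv2.resize(k[138:198,310:370],(400,400),interpolation=2),cv2.resize(im[150:310,240:400],(400,400),interpolation=2)])
big=255*(big/255)**.6
cv2.imwrite("pics/c5.png",big.astype(np.uint8))
E
```

```text
[ 0.5619 -0.1216  0.123 ] 59.66 [  3.3  -3.3 -24.7] [-0.35 -0.71 -1.08] 0.01200102286882487
```

View pics/c5.png

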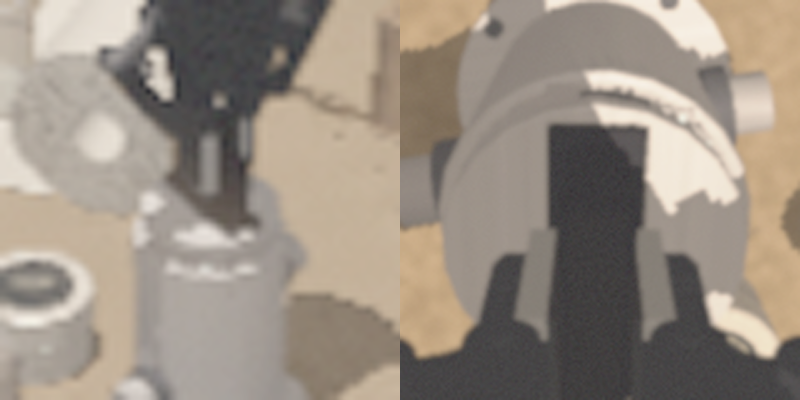

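The cartridge is firmly gripped with the bar between the pads, but still pressed against the stop (Mz −1.1). I'll back off a little more, then lift.

```bash
L='from h import *
s,p,Rm=st();print(p.round(4),np.degrees(np.arctan2(Rm[1,1],Rm[0,1])).round(2),s["contact_force"].round(1),s["moment"].round(2),s["width"])'
python3 -m crank '{"translation":[[0,0,0]],"roll":[0.05],"fingers":[0]}' 100 >/dev/null; python3 -c "$L"
python3 -m crank '{"translation":[[0,0,0]],"roll":[0.05],"fingers":[0]}' 100 >/dev/null; python3 -c "$L"
python3 -m crank '{"translation":[[0,0,-4]],"roll":[0],"fingers":[0]}' 100 >/dev/null; python3 -c "$L"
```

```text
[ 0.5622 -0.1216  0.1253] 56.89 [ 0.1 -0.4 -3.4] [-0.01  0.02 -0.02] 0.011940208414165142
[ 0.5636 -0.1219  0.1276] 54.03 [ 0.2 -0.6 -3.8] [ 0.02  0.02 -0.  ] 0.01205106677234577
[ 0.5637 -0.1219  0.132 ] 54.12 [-0.2  0.1 -3.5] [0.05 0.06 0.01] 0.012087432457076636
```

It is free and weighs 3.5 N. I'll lift it out.

```bash
python3 -m crank '{"translation":[[0,0,-15],[0,0,-25],[0,0,-25],[0,0,-25],[0,0,-25],[0,0,-25],[0,0,-25],[0,0,0]],"roll":[0,0,0,0,0,0,0,0],"fingers":[0,0,0,0,0,0,0,0]}' 
python3 -m crank '{"translation":[[0,0,-15],[0,0,0],[0,0,0]],"roll":[0,0,0],"fingers":[0,0,0]}' >/dev/null
python3 - <<'E'
from h import *
plan([.529,.156,.3],-37.5)
for n in("top","side","wrist"): cv2.imwrite(f"pics/{n}6.png",get_image(n))
t=cv2.imread("pics/top6.png");s=cv2.imread("pics/side6.png");w=cv2.imread("pics/wrist6.png")
cv2.imwrite("pics/c6.png",np.vstack([np.hstack([cv2.resize(t[130:260,230:430],(400,260),interpolation=2),cv2.resize(s[110:240,260:460],(400,260),interpolation=2)]),cv2.resize(w[60:260,0:500],(800,320),interpolation=2)]))
E
```

```text
clock: 9.7
position: [0.5665, -0.1228, 0.3021]
ee_rot: [0.004, 0.308, 0.951, -0.0]
contact_force: [-0.1, 0.2, -3.8]
width: 0.012
gripper_force: 101.0
t 10.0 tcp [ 0.5645 -0.1222  0.3115] tool y yaw 54.03 tilt 0.08 F [-0.3  0.7 -3.9] w 0.0117 g 101.0 q [-0.33  0.24  1.26  0.    1.64 -1.28]
delta tool mm [192.1 204.3  11.7]
roll -1.544 (alt half turn)
```

View pics/c6.png

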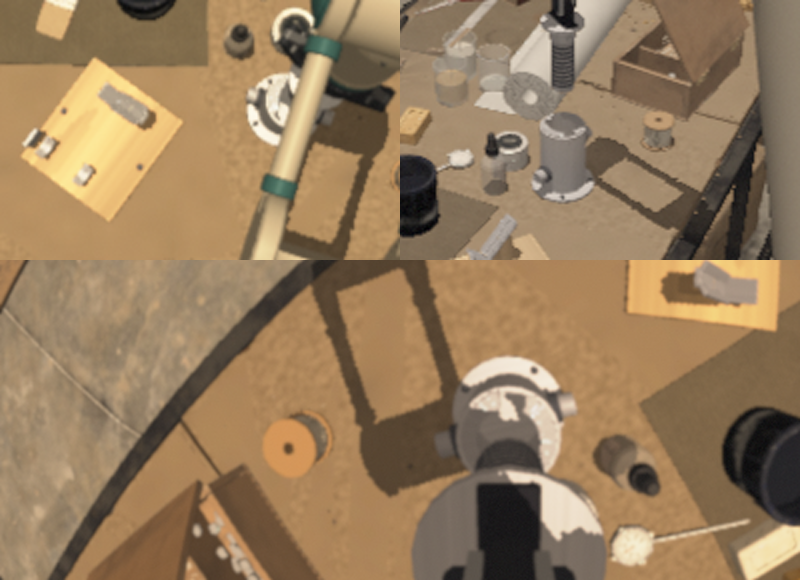

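The cartridge is out and hanging upright, clear of the housing and the bystanders. The rest channel is at (125,105) in the top panel. Next: move over toward the rest, turn the tool so its y lies along the stand's y, and measure the rest channel in three views.

```bash
python3 -m crank '{"translation":[[16,28,0],[16,28,0],[16,28,0],[16,28,0],[16,28,0],[16,28,0],[16,28,0],[16,26,0]],"roll":[0,0,0,0,0,0,0,0],"fingers":[0,0,0,0,0,0,0,0]}' 
python3 -m crank '{"translation":[[0,0,0],[0,0,0],[0,0,0],[0,0,0],[0,0,0],[0,0,0],[0,0,0],[0,0,0]],"roll":[0.133,0.133,0.133,0.133,0.133,0.133,0.133,0.133],"fingers":[0,0,0,0,0,0,0,0]}' >/dev/null
python3 -m crank '{"translation":[[0,0,0],[0,0,0],[0,0,0],[0,0,0],[0,0,0],[0,0,0],[0,0,0]],"roll":[0.133,0.133,0.133,0.133,0,0,0],"fingers":[0,0,0,0,0,0,0]}' >/dev/null
python3 - <<'E'
from h import *
plan([.589,.135,.3],-37.5)
w=get_image("wrist");cv2.imwrite("pics/w7.png",w)
c=camera_info("wrist");np.savez("w7.npz",r=c["rvec"],t=c["tvec"])
s=cv2.imread("pics/side6.png");t=cv2.imread("pics/top6.png")
# foot height from side6: search dark body bottom column
for z in(.19,.2,.207,.215): print(z,proj("side",[.5645,-.1222,z])[0].round(1))
print([s[y,338:345].max(1).tolist() for y in range(146,162,2)])
S=lambda x,y,z:(np.r_[.529,.156,0]+x*np.r_[.6083,.7937,0]/1000+y*np.r_[-.7937,.6083,0]/1000+[0,0,z/1000])
for q in((0,-60,40),(-85,0,8),(85,-60,8),(75,60,30)): print(q,proj("side",S(*q))[0].round(0),proj("top",S(*q))[0].round(0),wproj(S(*q)).round(0))
a=[int(v) for v in proj("side",S(0,-20,30))[0]];b=[int(v) for v in proj("top",S(0,-20,30))[0]]
print("side origin",a[0]-30,a[1]-30,"top origin",b[0]-45,b[1]-45)
A=cv2.resize(s[a[1]-30:a[1]+30,a[0]-30:a[0]+30],(300,300),interpolation=2)
B=cv2.resize(t[b[1]-45:b[1]+45,b[0]-45:b[0]+45],(300,300),interpolation=2)
W=cv2.resize(w[0:300,130:530],(500,375),interpolation=2)[:,:]
o=np.zeros((600,800,3),np.uint8);o[:300,:300]=A;o[300:,:300]=B;o[:375,300:]=W
cv2.imwrite("pics/c7.png",o)
E
```

```text
clock: 10.95
position: [0.5918, 0.1338, 0.3115]
ee_rot: [-0.001, 0.309, 0.951, -0.0]
contact_force: [0.3, 0.1, -3.8]
width: 0.0121
gripper_force: 100.8
t 12.45 tcp [0.592  0.1324 0.3122] tool y yaw -37.36 tilt 0.03 F [ 0.3 -0.1 -3.8] w 0.0123 g 100.9 q [0.11 0.29 1.2  0.   1.66 0.76]
delta tool mm [ 0.3 -3.9 12.2]
roll 0.002 (alt half turn)
0.19 [341.2 158.1]
0.2 [341.2 155.6]
0.207 [341.2 153.9]
0.215 [341.2 151.9]
[[73, 69, 66, 63, 64, 73, 75], [66, 68, 69, 67, 64, 61, 74], [67, 73, 74, 76, 77, 73, 66], [81, 86, 83, 84, 79, 76, 65], [118, 112, 105, 105, 105, 104, 103], [155, 141, 127, 127, 127, 139, 159], [145, 132, 127, 132, 154, 164, 162], [135, 123, 122, 151, 167, 166, 164]]
(0, -60, 40) [305. 234.] [291. 182.] [314. 169.]
(-85, 0, 8) [337. 244.] [303. 216.] [279. 214.]
(85, -60, 8) [282. 249.] [270. 167.] [314. 111.]
(75, 60, 30) [299. 268.] [248. 200.] [235. 120.]
side origin 280 213 top origin 238 148
```

View pics/c7.png

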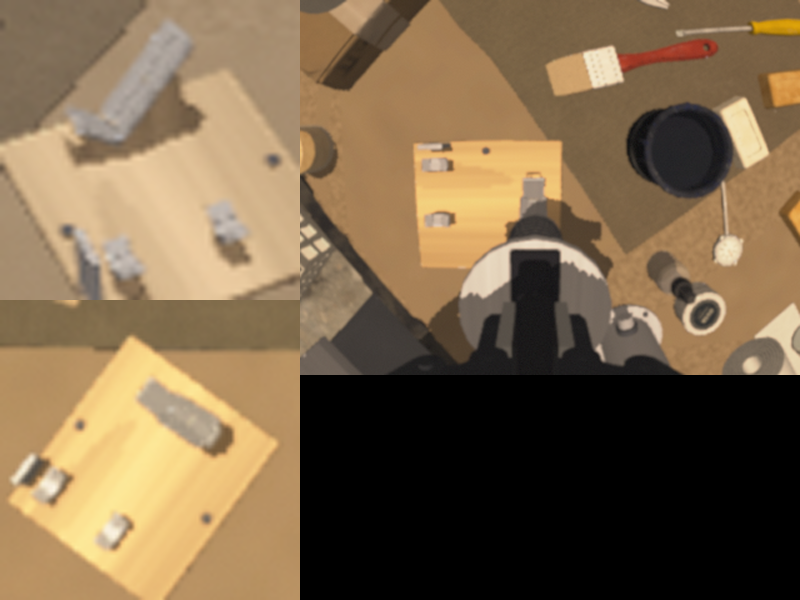

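The composite shows the channel's upper end at side px (316,219.5) and top px (302,189). The foot-plate tip is at side (294,236) and top (281.5,175). The cradle end plate sits at the board's left edge. I'll triangulate these.

```bash
python3 - <<'E'
from h import *
o=np.r_[.529,.156,0];ex=np.r_[.6083,.7937,0];ey=np.r_[-.7937,.6083,0]
def tri(a,b):
    (p,d),(q,e)=ray("side",a),ray("top",b);A=np.stack([d,-e],1);t=np.linalg.lstsq(A,q-p,rcond=None)[0]
    x=p+t[0]*d;y=q+t[1]*e;m=(x+y)/2-o;return np.r_[m@ex,m@ey,m[2]]*1000,np.linalg.norm(x-y)*1000
for n,a,b in(("upper mid",(316,219.5),(302,188.8)),("upper -y",(313.6,217),(304.6,185.5)),("upper +y",(318.4,222),(299.5,192.1)),("plate tip",(294.4,236),(281.5,175)),
 ("support far",(280+123/5,213+255/5),(238+52/3.333,148+183/3.333)),("support near",(280+227/5,213+222/5),(238+115/3.333,148+230/3.333)),("end plate",(280+85/5,213+245/5),(238+28/3.333,148+165/3.333))):
    r,e=tri(a,b);print(n,r.round(0),"gap",round(e,1))
c=np.load("w7.npz")
for n,q,z in(("end plate top",(420,147),.06),("far sup",(436,163),.035),("near sup",(438,219),.035),("rest plate",(533,178),.03)):
    uv=((q[0]-300)*.8+130,q[1]*.8);p=onz("wrist",uv,z)-o;print(n,(np.r_[p@ex,p@ey]*1000).round(0))
E
```

```text
upper mid [-40. -61.  84.] gap 1.9
upper -y [-39. -74.  85.] gap 5.1
upper +y [-41. -48.  83.] gap 1.0
plate tip [ 37. -60.  45.] gap 2.4
support far [55. 56. 33.] gap 0.9
support near [-15.  57.  31.] gap 0.3
end plate [79. 55. 52.] gap 1.0
end plate top [81. 66.]
far sup [60. 54.]
near sup [-10.  55.]
rest plate [ 39. -63.]
```

The triangulated points fit the stand's geometry. The foot point in the rest is F≈(20,−61,31) mm, and the cradle foot is at x≈72. I'll lower toward the rest plate with the cartridge still upright.

```bash
cat >> h.py <<'E'
def sp():
    s,p,Rm=st();d=p-[.529,.156,0];x=np.r_[.6083,.7937,0];y=np.r_[-.7937,.6083,0];f=s["contact_force"]
    print("t",round(s["clock"],2),"stand mm",(np.r_[d@x,d@y,d[2]]*1000).round(1),"F",np.round([f@x,f@y,f[2]],1),"M",np.round([s["moment"]@x,s["moment"]@y,s["moment"][2]],2),"w",round(s["width"],4),"g",round(s["gripper_force"],1))
E
python3 -m crank '{"translation":[[-1,-0.6,30],[-1,-0.6,30],[-1,-0.6,30],[-1,-0.6,30],[-0.6,-0.9,25],[0,0,8],[0,0,0],[0,0,0]],"roll":[0,0,0,0,0,0,0,0],"fingers":[0,0,0,0,0,0,0,0]}' 100 >/dev/null
python3 -c "from h import *;sp()"
python3 -m crank '{"translation":[[0,0,8],[0,0,0]],"roll":[0,0],"fingers":[0,0]}' 40 >/dev/null
python3 -c "from h import *;sp()"
```

```text
t 13.3 stand mm [ 15.8 -62.  160.9] F [ 0.  -0.6 -3.5] M [ 0.02 -0.04 -0.05] w 0.0122 g 100.9
t 13.5 stand mm [ 15.3 -61.5 151.8] F [ 0.3  0.  -3.6] M [-0.13 -0.17  0.02] w 0.012 g 101.0
```

```bash
python3 -m crank '{"translation":[[0,0,5],[0,0,0]],"roll":[0,0],"fingers":[0,0]}' 25 >/dev/null
python3 -c "from h import *;sp()"
python3 -m crank '{"translation":[[-5,0,4],[0,0,0]],"roll":[0,0],"fingers":[0,0]}' 25 >/dev/null
python3 -c "from h import *;sp()"
```

```text
t 13.7 stand mm [ 17.1 -61.9 147.8] F [ 3.  -0.   0.6] M [-0.04 -0.91  0.01] w 0.0115 g 101.5
t 13.9 stand mm [ 15.6 -62.4 147.1] F [ 6.4  1.9 10.5] M [ 0.65 -1.93 -0.03] w 0.0122 g 103.1
```

```bash
python3 -m crank '{"translation":[[0,0,-2],[0,0,0]],"roll":[0,0],"fingers":[0.1,0.1]}' 20 
python3 -c "from h import *;sp()"
```

```text
clock: 14.1
position: [0.5875, 0.1303, 0.1472]
ee_rot: [-0.001, 0.897, 0.442, 0.006]
contact_force: [4.1, 6.7, 4.5]
width: 0.0121
gripper_force: 102.0
t 14.1 stand mm [ 15.2 -62.1 147.2] F [7.9 0.8 4.5] M [ 0.27 -2.16 -0.03] w 0.0121 g 102.0
```

```bash
python3 -m crank '{"translation":[[0,0,0]],"roll":[0],"fingers":[0.135]}' 20 >/dev/null
python3 -c "from h import *;sp()"
python3 -m crank '{"translation":[[0,0,0]],"roll":[0],"fingers":[0.145]}' 20 >/dev/null
python3 -c "from h import *;sp()"
```

```text
t 14.2 stand mm [ 15.2 -62.1 147.2] F [7.2 0.2 3.8] M [ 0.39 -2.13  0.01] w 0.0116 g 102.0
t 14.3 stand mm [ 14.2 -62.2 147.1] F [5.6 0.7 4.6] M [ 0.28 -1.65 -0.03] w 0.013 g 69.9
```

```bash
python3 -m crank '{"translation":[[0,0,0]],"roll":[0],"fingers":[0.15]}' 20 >/dev/null
python3 -c "from h import *;sp()"
python3 -m crank '{"translation":[[0,0,0]],"roll":[0],"fingers":[0.13]}' 20 >/dev/null
python3 -c "from h import *;sp()"
```

```text
t 14.4 stand mm [ 13.5 -62.2 147. ] F [5.2 0.7 5.6] M [ 0.23 -1.46 -0.02] w 0.0131 g 51.9
t 14.5 stand mm [ 13.4 -62.2 147. ] F [4.6 0.8 5.8] M [ 0.19 -1.44  0.04] w 0.0131 g 51.9
```

```bash
python3 -m crank '{"translation":[[0,0,0]],"roll":[0],"fingers":[0.154]}' 20 >/dev/null
python3 -c "from h import *;sp()"
python3 -m crank '{"translation":[[-7,0,1],[-7,0,2],[-7,0,2],[0,0,0]],"roll":[0,0,0,0],"fingers":[0.154,0.154,0.154,0.154]}' 20 >/dev/null
python3 -c "from h import *;sp()"
```

```text
t 14.6 stand mm [ 12.7 -62.2 146.9] F [ 3.4 -0.   6.7] M [ 0.15 -1.05 -0.06] w 0.0134 g 37.4
t 15.0 stand mm [-10.1 -62.2 141.8] F [2.1 0.2 5.8] M [ 0.09 -0.6   0.01] w 0.0134 g 38.2
```

```bash
python3 -m crank '{"translation":[[-8,0,1],[-8,0,2],[-8,0,3],[0,0,0]],"roll":[0,0,0,0],"fingers":[0.154,0.154,0.154,0.154]}' 20 >/dev/null
python3 -c "from h import *;sp()"
python3 -m crank '{"translation":[[-8,0,4],[-8,0,5],[-8,0,5],[0,0,0]],"roll":[0,0,0,0],"fingers":[0.154,0.154,0.154,0.154]}' 20 >/dev/null
python3 -c "from h import *;sp()"
```

```text
t 15.4 stand mm [-35.9 -61.6 133.8] F [ 2.2 -1.5  2.9] M [-0.18 -0.49 -0.06] w 0.0134 g 38.5
t 15.8 stand mm [-60.6 -61.  118.4] F [ 3.1 -1.9 -0.8] M [-0.46 -0.42 -0.14] w 0.0134 g 39.4
```

```bash
python3 -m crank '{"translation":[[-7,0,6],[-6,0,6],[-4,0,5],[0,0,0]],"roll":[0,0,0,0],"fingers":[0.154,0.154,0.154,0.154]}' 20 >/dev/null
python3 -c "from h import *;sp()"
python3 -m crank '{"translation":[[-2,0,2],[0,0,0]],"roll":[0,0],"fingers":[0.154,0.154]}' 20 >/dev/null
python3 -c "from h import *;sp()"
python3 - <<'E'
from h import *
for n in("top","side","wrist"): cv2.imwrite(f"pics/{n}8.png",get_image(n))
w=cv2.imread("pics/wrist8.png");print(camera_info("wrist")["mtx"][0,0])
E
```

```text
t 16.2 stand mm [-76.3 -61.4 102. ] F [ 2.5 -2.2 -0.5] M [-0.53 -0.5  -0.19] w 0.0134 g 40.6
t 16.4 stand mm [-77.4 -61.7 101. ] F [ 2.7 -1.3  4.8] M [-0.38 -0.82 -0.07] w 0.0133 g 41.5
309.70691628693146
```

The cartridge is lying on the channel: the lean works out to about 39° and the force is rising. I'll let go gently.

```bash
python3 -m crank '{"translation":[[0,0,0],[0,0,0],[0,0,0],[0,0,0],[0,0,0],[0,0,0],[0,0,0],[0,0,0]],"roll":[0,0,0,0,0,0,0,0],"fingers":[0.16,0.17,0.2,0.25,0.35,0.45,0.5,0.5]}' 20 >/dev/null
python3 -c "from h import *;sp()"
python3 -m crank '{"translation":[[0,0,0],[0,0,0],[0,0,0]],"roll":[0,0,0],"fingers":[0.5,0.5,0.5]}' 20 >/dev/null
python3 - <<'E'
from h import *
sp()
a=get_image("side");cv2.imwrite("pics/side9.png",a);b=get_image("wrist");cv2.imwrite("pics/wrist9.png",b)
o=cv2.imread("pics/side8.png");d=cv2.absdiff(a,o).max(2);ys,xs=np.where(d>60);print("moved px",len(ys),xs.min() if len(xs) else 0,xs.max() if len(xs) else 0,ys.min() if len(xs) else 0,ys.max() if len(xs) else 0)
E=[.529,.156,0];S=lambda x,y,z:(np.r_[.529,.156,0]+x*np.r_[.6083,.7937,0]/1000+y*np.r_[-.7937,.6083,0]/1000+[0,0,z/1000])
# expected cartridge outline checks: cap rim & collar in the side and wrist image
u=np.r_[-.6428,0,.766];F=np.r_[20.5,-61,31]
for s in(10,50,90,124,168): q=S(*(F+s*u));print(s,proj("side",q)[0].round(0),wproj(q).round(0))
# cap white blob in side near expected
g=cv2.cvtColor(a,cv2.COLOR_BGR2HSV);p=proj("side",S(*(F+124*u)))[0].astype(int)
m=((g[...,2]>130)&(g[...,1]<60)).astype(np.uint8)
n,l,stt,ce=cv2.connectedComponentsWithStats(m)
for i in range(1,n):
    if stt[i,4]>30 and np.hypot(*(ce[i]-p))<40: print("white",stt[i],ce[i].round(1))
E
```

```text
t 17.35 stand mm [-78.1 -61.  100.5] F [-0.2 -0.7  0.5] M [ 0.03 -0.    0.01] w 0.0428 g 0.0
t 17.65 stand mm [-78.  -61.1 100.5] F [0.  0.4 1.1] M [ 0.04 -0.02 -0.01] w 0.0428 g 0.0
moved px 54 313 460 147 279
10 [301. 235.] [317.  86.]
50 [308. 226.] [317. 121.]
90 [315. 216.] [317. 167.]
124 [321. 208.] [317. 216.]
168 [329. 197.] [317. 295.]
white [331 166  26  45 455] [343.7 189.7]
white [278 184  19  11 105] [289. 189.]
white [302 184  17  14 114] [310.3 189.2]
white [308 199  21  20 167] [315.8 209.9]
white [300 215  13  15  61] [305.6 221.6]
white [293 226  12  14  67] [297.5 233.2]
```

```bash
python3 - <<'E'
from h import *
S=lambda x,y,z:(np.r_[.529,.156,0]+x*np.r_[.6083,.7937,0]/1000+y*np.r_[-.7937,.6083,0]/1000+[0,0,z/1000])
u=np.r_[-.6428,0,.766];v=np.r_[.766,0,.6428];F=np.r_[20.5,-61,31]
a=cv2.imread("pics/side9.png").max(2);w=cv2.imread("pics/wrist9.png").max(2)
def smp(im,q): return int(im[int(round(q[1])),int(round(q[0]))])
print("s   side axis / side top surface / wrist top surf")
for s in range(-24,150,6):
    print(s,smp(a,proj("side",S(*(F+s*u)))[0]),[smp(a,proj("side",S(*(F+s*u+t*v)))[0]) for t in(-30,-15,15,25,40)],[smp(w,wproj(S(*(F+s*u+20*v+[0,y,0])))) for y in(-30,-24,-12,0,12,24,30)])
E
```

```text
s   side axis / side top surface / wrist top surf
-24 121 [154, 129, 217, 225, 226] [233, 233, 233, 233, 233, 232, 232]
-18 118 [128, 129, 171, 225, 189] [231, 231, 231, 217, 231, 231, 230]
-12 110 [131, 114, 204, 229, 148] [230, 229, 194, 156, 229, 229, 229]
-6 136 [131, 99, 154, 195, 154] [228, 228, 149, 113, 179, 229, 228]
0 111 [130, 108, 170, 182, 117] [230, 230, 77, 144, 134, 229, 225]
6 103 [122, 74, 150, 176, 116] [228, 233, 137, 79, 83, 224, 223]
12 106 [121, 75, 124, 122, 111] [207, 232, 94, 151, 91, 221, 221]
18 130 [120, 79, 107, 145, 106] [177, 234, 94, 112, 128, 226, 227]
24 86 [126, 71, 154, 148, 134] [157, 235, 139, 85, 82, 236, 236]
30 92 [132, 86, 152, 119, 120] [153, 234, 86, 147, 106, 235, 235]
36 138 [130, 89, 121, 158, 116] [158, 233, 123, 81, 128, 234, 234]
42 84 [128, 66, 149, 120, 130] [159, 236, 113, 144, 71, 237, 237]
48 104 [130, 63, 148, 121, 128] [158, 237, 73, 137, 122, 237, 237]
54 123 [168, 92, 146, 150, 127] [157, 235, 142, 88, 128, 237, 238]
60 98 [170, 83, 124, 145, 129] [156, 230, 89, 159, 70, 235, 235]
66 124 [161, 70, 150, 135, 127] [155, 225, 1
[... 191 characters left out ...]
6, 148, 144, 154, 150, 227, 227]
90 157 [166, 119, 167, 175, 128] [157, 154, 172, 173, 172, 219, 219]
96 148 [168, 119, 193, 175, 175] [157, 155, 163, 153, 175, 218, 218]
102 123 [172, 118, 164, 177, 169] [157, 154, 186, 191, 182, 219, 217]
108 133 [123, 145, 124, 115, 182] [153, 172, 191, 181, 188, 168, 217]
114 185 [172, 184, 185, 173, 148] [158, 176, 45, 51, 96, 180, 154]
120 185 [157, 184, 172, 198, 192] [177, 180, 60, 36, 146, 174, 176]
126 33 [41, 81, 60, 63, 179] [175, 180, 156, 36, 174, 173, 171]
132 21 [122, 23, 23, 28, 39] [177, 178, 171, 34, 173, 172, 174]
138 25 [105, 86, 24, 28, 104] [78, 100, 100, 36, 171, 169, 158]
144 20 [40, 100, 22, 29, 119] [130, 78, 101, 37, 96, 159, 158]
```

The cartridge sits centred in the channel with its bands visible, and nothing moved after the release. The tool cannot tilt, so with the cartridge leaning 40° the gripper's body would hit the cap and handle before the fingers reached the screen body. I'll carry it to the cradle by the handle, tip it flatter on the way, and do the final laying by the screen body.

```bash
python3 -m crank '{"translation":[[0,0,0],[0,0,0],[0,0,0],[0,0,0],[0,0,0],[0,0,0]],"roll":[0,0,0,0,0,0],"fingers":[0.1,0,0,0,0,0]}' 60 >/dev/null
python3 -c "from h import *;sp()"
python3 -m crank '{"translation":[[0,0,-5],[0,0,-10],[0,0,-15],[0,0,-15],[0,0,-15],[0,0,0]],"roll":[0,0,0,0,0,0],"fingers":[0,0,0,0,0,0]}' >/dev/null
python3 -c "from h import *;sp()"
python3 -m crank '{"translation":[[5,-10,0],[6,-13,0],[8,-13,0],[8,-13,0],[6,-12,0],[0,0,10],[0,0,20],[0,0,15]],"roll":[0,0,0,0,0,0,0,0],"fingers":[0,0,0,0,0,0,0,0]}' >/dev/null
python3 -c "from h import *;sp()"
```

```text
t 18.35 stand mm [-78.  -61.4 100.6] F [-0.7 -0.8  1.1] M [-0.22  0.09 -0.07] w 0.0129 g 59.7
t 18.95 stand mm [-77.1 -62.1 162.7] F [ 0.4 -0.4 -3.7] M [-0.03  0.21  0.  ] w 0.013 g 58.9
t 19.75 stand mm [-45.3   0.2 114.1] F [-0.8  0.2 -3.8] M [ 0.01  0.27 -0.04] w 0.0132 g 59.0
```

```bash
python3 -m crank '{"translation":[[0,0,12],[0,0,3],[0,0,0]],"roll":[0,0,0],"fingers":[0,0,0]}' >/dev/null
python3 -c "from h import *;sp()"
python3 -m crank '{"translation":[[0,0,4],[0,0,0]],"roll":[0,0],"fingers":[0,0]}' >/dev/null
python3 -c "from h import *;sp()"
python3 -m crank '{"translation":[[0,0,4],[0,0,0]],"roll":[0,0],"fingers":[0,0]}' >/dev/null
python3 -c "from h import *;sp()"
```

```text
t 20.05 stand mm [-45.2  -0.1  99.9] F [-0.6  0.5 -3.9] M [-0.03  0.22 -0.06] w 0.0132 g 58.9
t 20.25 stand mm [-44.9  -0.4  96.7] F [ 0.6  0.6 -3.5] M [0.06 0.29 0.01] w 0.0124 g 59.0
t 20.45 stand mm [-45.1  -0.   92.3] F [-0.2  0.3 -3.3] M [0.05 0.19 0.02] w 0.0131 g 59.0
```

```bash
python3 -m crank '{"translation":[[0,0,4],[0,0,0]],"roll":[0,0],"fingers":[0,0]}' >/dev/null
python3 -c "from h import *;sp()"
python3 -m crank '{"translation":[[0,0,3],[0,0,0]],"roll":[0,0],"fingers":[0,0]}' >/dev/null
python3 -c "from h import *;sp()"
```

```text
t 20.65 stand mm [-45.3   0.1  88.1] F [-0.7 -0.4 -3.2] M [ 0.02  0.3  -0.02] w 0.013 g 59.0
t 20.85 stand mm [-45.1   0.   85.2] F [ 0.9 -0.2 -4.5] M [-0.03  0.22  0.04] w 0.0128 g 58.9
```

```bash
python3 -m crank '{"translation":[[0,0,4],[0,0,0]],"roll":[0,0],"fingers":[0,0]}' >/dev/null
python3 -c "from h import *;sp()"
python3 -m crank '{"translation":[[0,0,4],[0,0,0]],"roll":[0,0],"fingers":[0,0]}' >/dev/null
python3 -c "from h import *;sp()"
```

```text
t 21.05 stand mm [-46.   -0.8  83.6] F [-6.6  0.9 10.7] M [0.41 0.85 0.07] w 0.0132 g 61.3
t 21.25 stand mm [-48.1  -1.9  81.6] F [-14.8   1.2  25.7] M [0.29 1.96 0.09] w 0.0132 g 64.5
```

```bash
python3 -m crank '{"translation":[[-2,0,-4],[0,0,0],[0,0,0]],"roll":[0,0,0],"fingers":[0.14,0.145,0.152]}' 20 >/dev/null
python3 -c "from h import *;sp()"
python3 -m crank '{"translation":[[-6,0,4],[-6,0,4.5],[-6,0,5],[-5,0,5],[0,0,0]],"roll":[0,0,0,0,0],"fingers":[0.152,0.154,0.154,0.154,0.154]}' 20 >/dev/null
python3 -c "from h import *;sp()"
```

```text
t 21.55 stand mm [-47.1  -0.7  82. ] F [-3.6 -1.4  5. ] M [-0.07  0.52 -0.06] w 0.0132 g 48.5
t 22.05 stand mm [-69.9  -0.3  62.6] F [-1.6 -0.6  3.3] M [-0.01 -0.27  0.07] w 0.0131 g 43.0
```

```bash
python3 -m crank '{"translation":[[-6,0,7],[-5.5,0,7],[-5,0,8],[0,0,0]],"roll":[0,0,0,0],"fingers":[0.154,0.154,0.154,0.154]}' 20 >/dev/null
python3 -c "from h import *;sp()"
python3 -m crank '{"translation":[[-5,0,8],[-4,0,8],[-3,0,8],[0,0,0]],"roll":[0,0,0,0],"fingers":[0.154,0.154,0.154,0.154]}' 20 >/dev/null
python3 -c "from h import *;sp()"
```

```text
t 22.45 stand mm [-87.9   0.1  40.4] F [-4.7 -0.5  3.8] M [-0.13  0.48 -0.03] w 0.0134 g 45.7
t 22.85 stand mm [-99.3   0.4  16.3] F [-2.7 -1.1  0.8] M [-0.08  0.36 -0.07] w 0.0131 g 47.3
```

```bash
python3 -m crank '{"translation":[[0,0,0],[0,0,0],[0,0,-5],[0,0,-15],[0,0,-20],[0,0,-20],[0,0,0]],"roll":[0,0,0,0,0,0,0],"fingers":[0.1,0,0,0,0,0,0]}' 90 >/dev/null
python3 -c "from h import *;sp()"
python3 -m crank '{"translation":[[3,-9,0],[3,-12,0],[3,-12,0],[3,-12,0],[2,-12,0],[0,0,10],[0,0,10],[0,0,0]],"roll":[0,0,0,0,0,0,0,0],"fingers":[0,0,0,0,0,0,0,0]}' >/dev/null
python3 - <<'E'
from h import *
sp()
a=get_image("side");cv2.imwrite("pics/side10.png",a);cv2.imwrite("pics/wrist10.png",get_image("wrist"));cv2.imwrite("pics/top10.png",get_image("top"))
E
```

```text
t 23.55 stand mm [-96.5  -1.9  79.4] F [ 1.  -0.4 -4.9] M [-0.04  0.36  0.01] w 0.0129 g 87.9
t 24.35 stand mm [-85.6  57.7  55.3] F [-0.9  0.8 -4.3] M [-0.02  0.36  0.03] w 0.0131 g 88.0
```

```bash
python3 -m crank '{"translation":[[0,0,6],[0,0,0]],"roll":[0,0],"fingers":[0,0]}' >/dev/null
python3 -c "from h import *;sp()"
python3 -m crank '{"translation":[[0,0,4],[0,0,0]],"roll":[0,0],"fingers":[0,0]}' >/dev/null
python3 -c "from h import *;sp()"
python3 -m crank '{"translation":[[0,0,4],[0,0,0]],"roll":[0,0],"fingers":[0,0]}' >/dev/null
python3 -c "from h import *;sp()"
```

```text
t 24.7 stand mm [-84.9  56.9  50.4] F [-0.4  0.1 -4.5] M [0.02 0.29 0.02] w 0.0128 g 87.9
t 24.9 stand mm [-84.8  57.1  46.6] F [-0.1  0.3 -4.1] M [0.01 0.34 0.01] w 0.0129 g 87.9
t 25.1 stand mm [-84.7  57.2  42.6] F [ 0.6  0.6 -3.3] M [ 0.02  0.32 -0.  ] w 0.0126 g 87.9
```

```bash
python3 -m crank '{"translation":[[0,0,3],[0,0,0]],"roll":[0,0],"fingers":[0,0]}' >/dev/null
python3 -c "from h import *;sp()"
python3 -m crank '{"translation":[[0,0,3],[0,0,0]],"roll":[0,0],"fingers":[0,0]}' >/dev/null
python3 -c "from h import *;sp()"
python3 -m crank '{"translation":[[0,0,3],[0,0,0]],"roll":[0,0],"fingers":[0,0]}' >/dev/null
python3 -c "from h import *;sp()"
```

```text
t 25.3 stand mm [-84.3  56.8  40.3] F [-1.2  1.2  0.8] M [0.23 0.02 0.11] w 0.0125 g 88.8
t 25.5 stand mm [-84.5  56.7  37.4] F [-3.6  0.6  3.7] M [0.18 0.06 0.1 ] w 0.0128 g 89.4
t 25.7 stand mm [-85.   56.7  34.4] F [-6.3  0.5  6.8] M [0.15 0.1  0.06] w 0.0128 g 90.2
```

```bash
python3 -m crank '{"translation":[[0,0,5],[0,0,5],[0,0,0]],"roll":[0,0,0],"fingers":[0.14,0.147,0.152]}' 20 >/dev/null
python3 -c "from h import *;sp()"
python3 -m crank '{"translation":[[0,0,5],[0,0,5],[0,0,0]],"roll":[0,0,0],"fingers":[0.154,0.154,0.154]}' 20 >/dev/null
python3 -c "from h import *;sp()"
python3 -m crank '{"translation":[[0,0,4],[0,0,3],[0,0,0]],"roll":[0,0,0],"fingers":[0.154,0.154,0.154]}' 20 >/dev/null
python3 -c "from h import *;sp()"
```

```text
t 26.0 stand mm [-83.9  56.6  24.1] F [-1.2  0.9  1.8] M [ 0.14 -0.15  0.11] w 0.013 g 57.7
t 26.3 stand mm [-85.4  57.3  13.3] F [-3.8  1.   1.9] M [0.03 0.29 0.04] w 0.0132 g 49.0
t 26.6 stand mm [-85.9  57.5   6.5] F [-7.4  0.3  3.9] M [0.03 0.43 0.04] w 0.0132 g 49.8
```

```bash
python3 -m crank '{"translation":[[-2,0,3],[0,0,0]],"roll":[0,0],"fingers":[0.154,0.154]}' 20 >/dev/null
python3 -c "from h import *;sp()"
python3 -m crank '{"translation":[[0,0,3],[0,0,0]],"roll":[0,0],"fingers":[0.154,0.154]}' 20 >/dev/null
python3 -c "from h import *;sp()"
python3 -m crank '{"translation":[[0,0,3],[0,0,0]],"roll":[0,0],"fingers":[0.154,0.154]}' 20 >/dev/null
python3 -c "from h import *;sp()"
```

```text
t 26.8 stand mm [-86.4  56.8   3.9] F [-3.8  1.9  3.7] M [ 0.1  -0.03  0.14] w 0.0134 g 49.8
t 27.0 stand mm [-86.6  57.    0.8] F [-3.5  0.8  2.9] M [0.06 0.04 0.06] w 0.0135 g 50.0
t 27.2 stand mm [-86.7  57.1  -2.4] F [-4.   1.3  1.8] M [0.03 0.11 0.04] w 0.0136 g 50.2
```

```bash
python3 -m crank '{"translation":[[0,0,3],[0,0,0]],"roll":[0,0],"fingers":[0.154,0.154]}' 20 >/dev/null
python3 -c "from h import *;sp()"
python3 -m crank '{"translation":[[0,0,2],[0,0,0]],"roll":[0,0],"fingers":[0.154,0.154]}' 20 >/dev/null
python3 -c "from h import *;sp()"
python3 - <<'E'
from h import *
S=lambda x,y,z:(np.r_[.529,.156,0]+x*np.r_[.6083,.7937,0]/1000+y*np.r_[-.7937,.6083,0]/1000+[0,0,z/1000])
w=get_image("wrist");cv2.imwrite("pics/wrist11.png",w);a=get_image("side");cv2.imwrite("pics/side11.png",a);g=w.max(2);g2=a.max(2)
for x in range(90,-80,-6):
    f=lambda im,q:int(im[int(round(q[1])),int(round(q[0]))])
    print(x,[f(g,wproj(S(x,58+y,72-(abs(y)>18)*20))) for y in(-40,-28,-12,0,12,28,40)],"side",[f(g2,proj("side",S(x,58,z))[0]) for z in(15,35,52,70,85)])
E
```

```text
t 27.4 stand mm [-86.7  57.1  -5.3] F [-4.4  0.2  3.1] M [0.1  0.12 0.15] w 0.0133 g 50.5
t 27.6 stand mm [-87.   57.1  -7.2] F [-5.3  0.6  2.6] M [0.09 0.23 0.04] w 0.0138 g 50.6
90 [28, 25, 74, 24, 24, 22, 26] side [168, 194, 204, 143, 222]
84 [25, 25, 56, 25, 26, 25, 36] side [167, 113, 130, 195, 225]
78 [27, 25, 26, 23, 24, 26, 24] side [116, 117, 193, 109, 220]
72 [30, 25, 24, 21, 24, 27, 26] side [113, 110, 108, 184, 215]
66 [22, 25, 26, 20, 24, 27, 27] side [127, 128, 190, 196, 210]
60 [26, 23, 23, 47, 24, 24, 26] side [126, 138, 160, 163, 209]
54 [107, 25, 24, 139, 28, 29, 25] side [124, 79, 153, 176, 217]
48 [25, 24, 27, 24, 24, 28, 25] side [129, 109, 123, 164, 227]
42 [26, 26, 23, 23, 27, 26, 26] side [117, 101, 163, 133, 222]
36 [205, 25, 24, 26, 22, 140, 139] side [120, 103, 123, 173, 229]
30 [198, 199, 22, 23, 26, 142, 141] side [121, 119, 125, 179, 185]
24 [205, 206, 113, 173, 92, 142, 142] side [127, 90, 152, 165, 223]
18 [209, 210, 67, 83, 67, 144, 144] side [130, 80, 155, 177, 223]
12 [222, 222, 147, 157, 148, 144, 144] side [134, 107, 154, 174, 199]
6 [226, 226, 14
[... 303 characters left out ...]
[127, 116, 126, 193, 189]
-24 [213, 212, 176, 212, 178, 144, 144] side [122, 115, 182, 199, 200]
-30 [199, 197, 177, 177, 178, 144, 144] side [119, 138, 187, 206, 201]
-36 [204, 202, 178, 174, 179, 144, 143] side [116, 157, 202, 150, 201]
-42 [198, 99, 155, 202, 125, 96, 143] side [115, 151, 200, 197, 130]
-48 [195, 101, 137, 102, 156, 96, 144] side [114, 157, 202, 159, 213]
-54 [191, 171, 193, 208, 195, 172, 143] side [118, 138, 142, 215, 130]
-60 [190, 176, 70, 38, 73, 173, 144] side [123, 160, 199, 114, 39]
-66 [71, 71, 76, 24, 25, 73, 144] side [129, 169, 109, 21, 24]
-72 [71, 72, 75, 19, 41, 72, 145] side [117, 26, 26, 22, 26]
-78 [72, 73, 26, 25, 24, 72, 143] side [113, 52, 52, 28, 30]
```

It is flat in the supports: body centred at y≈58, collar start near x≈−22. I'll release the handle slowly.

```bash
python3 -m crank '{"translation":[[0,0,0],[0,0,0],[0,0,0],[0,0,0],[0,0,0],[0,0,0],[0,0,0],[0,0,0]],"roll":[0,0,0,0,0,0,0,0],"fingers":[0.157,0.16,0.165,0.17,0.2,0.3,0.4,0.5]}' 20 >/dev/null
python3 -c "from h import *;sp()"
python3 -m crank '{"translation":[[0,0,-5],[0,0,-25],[0,0,-40],[0,0,-40],[0,0,-40],[0,0,0],[0,0,0]],"roll":[0,0,0,0,0,0,0],"fingers":[0.5,0.5,0.5,0.5,0.5,0.8,1]}' 20 >/dev/null
python3 - <<'E'
from h import *
sp()
S=lambda x,y,z:(np.r_[.529,.156,0]+x*np.r_[.6083,.7937,0]/1000+y*np.r_[-.7937,.6083,0]/1000+[0,0,z/1000])
w=get_image("wrist");cv2.imwrite("pics/wrist12.png",w);a=get_image("side");cv2.imwrite("pics/side12.png",a);cv2.imwrite("pics/top12.png",get_image("top"));g=w.max(2)
def f(im,q):
    x,y=int(round(q[0])),int(round(q[1]));return int(im[y,x]) if 0<=x<640 and 0<=y<400 else -1
for x in range(90,-110,-5):
    print(x,[f(g,wproj(S(x,58+y,72-(abs(y)>18)*20))) for y in(-40,-28,-20,-12,0,12,20,28,40)])
print(wproj(S(72,58,52)),proj("top",S(-12,58,52)))
E
```

```text
t 28.5 stand mm [-86.1  56.6  -6.9] F [0.1 0.6 0.2] M [ 0.   -0.02  0.03] w 0.0429 g 0.0
t 29.2 stand mm [-86.1  56.5 144.1] F [0.3 0.1 0.2] M [ 0.   -0.    0.04] w 0.0703 g 0.0
90 [-1, -1, -1, -1, -1, -1, -1, -1, -1]
85 [158, 157, 157, -1, -1, -1, 155, 157, 153]
80 [157, 156, 157, -1, -1, -1, 156, 155, 153]
75 [157, 156, 156, 180, 190, 195, 144, 155, 154]
70 [158, 157, 157, 167, 204, 170, 127, 160, 153]
65 [224, 225, 224, 158, 206, 171, 123, 224, 153]
60 [220, 221, 217, 93, 100, 84, 103, 221, 153]
55 [229, 229, 229, 140, 205, 167, 99, 231, 156]
50 [233, 233, 231, 75, 97, 81, 108, 230, 156]
45 [232, 233, 222, 154, 191, 172, 78, 220, 157]
40 [220, 221, 216, 81, 152, 102, 126, 221, 157]
35 [219, 220, 216, 132, 133, 140, 72, 221, 159]
30 [226, 226, 223, 119, 197, 155, 136, 227, 158]
25 [226, 226, 222, 89, 95, 89, 70, 229, 161]
20 [227, 228, 226, 150, 207, 177, 132, 238, 163]
15 [237, 236, 233, 71, 93, 81, 79, 238, 162]
10 [237, 237, 237, 152, 202, 177, 126, 237, 161]
5 [239, 239, 237, 76, 112, 93, 91, 239, 160]
0 [239, 239, 238, 136, 182, 159, 119, 239, 160]
-5 [238, 239, 238, 115, 159,
[... 328 characters left out ...]
220, 175, 180, 225, 202, 168, 222, 160]
-45 [223, 113, 112, 127, 178, 145, 164, 109, 159]
-50 [218, 171, 194, 211, 230, 218, 192, 183, 160]
-55 [219, 171, 193, 203, 161, 138, 206, 188, 160]
-60 [214, 215, 214, 213, 49, 210, 211, 210, 160]
-65 [213, 212, 213, 213, 49, 214, 210, 211, 162]
-70 [215, 214, 214, 169, 47, 170, 215, 214, 163]
-75 [185, 175, 161, 79, 47, 160, 169, 166, 162]
-80 [162, 112, 79, 80, 44, 152, 159, 162, 162]
-85 [127, 79, 79, 81, 23, 80, 124, 161, 162]
-90 [80, 81, 80, 80, 25, 79, 80, 93, 84]
-95 [80, 80, 80, 80, 76, 79, 80, 81, 80]
-100 [81, 80, 79, 79, 80, 79, 80, 81, 80]
-105 [80, 79, 80, 78, 79, 79, 79, 80, 79]
[316.99210579  13.47784317] [[270.65274904 216.56796266]]
```

It lies straight and flat with its middle at about x≈−11 (target −12). Now I'll take it by the screen body between the two supports, lift it slightly, and lay it down again by the body.

```bash
python3 -m crank '{"translation":[[25,-0.5,0],[25,-0.5,0],[25,0,0],[19,0,0],[0,0,40],[0,0,40],[0,0,40],[0,0,10]],"roll":[0,0,0,0,0,0,0,0],"fingers":[1,1,1,1,1,1,1,1]}' 20 >/dev/null
python3 -c "from h import *;sp()"
python3 -m crank '{"translation":[[0,0,8],[0,0,8],[0,0,0]],"roll":[0,0,0],"fingers":[1,1,1]}' 20 >/dev/null
python3 -c "from h import *;sp()"
python3 -m crank '{"translation":[[0,0,0],[0,0,0],[0,0,0],[0,0,0],[0,0,0],[0,0,0]],"roll":[0,0,0,0,0,0],"fingers":[0.7,0.5,0.4,0.4,0.3,0.3]}' 40 >/dev/null
python3 -c "from h import *;sp()"
```

```text
t 30.15 stand mm [ 3.4 61.1  7.8] F [-1.2 -0.   0. ] M [0.01 0.01 0.03] w 0.0859 g 0.0
t 30.45 stand mm [ 7.9 57.6 -2.8] F [ 0.8 -0.3  0.3] M [-0.02 -0.04 -0.04] w 0.0856 g 0.0
t 31.05 stand mm [ 8.1 57.9 -1.9] F [-0.1  1.3  5.1] M [ 0.24  0.05 -0.3 ] w 0.038 g 39.9
```

Gripped on the body at a width of 38 mm. Lift a little, then lay it down again.

```bash
python3 -m crank '{"translation":[[0,0,-5],[0,0,-5],[0,0,-5],[0,0,0],[0,0,0]],"roll":[0,0,0,0,0],"fingers":[0.3,0.3,0.3,0.3,0.3]}' 60 >/dev/null
python3 -c "from h import *;sp()"
python3 -m crank '{"translation":[[-1,0,5],[0,0,5],[0,0,4],[0,0,2],[0,0,0]],"roll":[0,0,0,0,0],"fingers":[0.3,0.3,0.3,0.3,0.3]}' 60 >/dev/null
python3 -c "from h import *;sp()"
```

```text
t 31.55 stand mm [ 7.5 57.9 12. ] F [ 0.1 -0.1 -3.4] M [-0.01  0.03 -0.01] w 0.0379 g 60.4
t 32.05 stand mm [ 6.1 58.1 -1.8] F [-5.2  2.4 18. ] M [0.6  0.81 0.03] w 0.0373 g 62.7
```

```bash
python3 -m crank '{"translation":[[0,0,-1.5],[0,0,0],[0,0,0],[0,0,0],[0,0,0],[0,0,0],[0,0,0],[0,0,0]],"roll":[0,0,0,0,0,0,0,0],"fingers":[0.44,0.45,0.46,0.5,0.6,0.8,1,1]}' 20 >/dev/null
python3 -c "from h import *;sp()"
python3 -m crank '{"translation":[[0,0,-5],[0,0,-25],[0,0,-40],[-30,0,-40],[-30,0,-40],[-30,0,-10],[0,0,0],[0,0,0]],"roll":[0,0,0,0,0,0,0,0],"fingers":[1,1,1,1,1,1,1,1]}' 20 >/dev/null
python3 - <<'E'
from h import *
sp()
S=lambda x,y,z:(np.r_[.529,.156,0]+x*np.r_[.6083,.7937,0]/1000+y*np.r_[-.7937,.6083,0]/1000+[0,0,z/1000])
w=get_image("wrist");cv2.imwrite("pics/wrist13.png",w);g=w.max(2);a=get_image("side");cv2.imwrite("pics/side13.png",a)
def f(im,q):
    x,y=int(round(q[0])),int(round(q[1]));return int(im[y,x]) if 0<=x<640 and 0<=y<400 else -1
for x in list(range(85,55,-5))+list(range(-10,-100,-4)):
    print(x,[f(g,wproj(S(x,58+y,72-(abs(y)>18)*20))) for y in(-40,-28,-20,-12,0,12,20,28,40)])
E
```

```text
t 32.85 stand mm [ 6.6 57.8 -2.6] F [ 0.2  0.  -0. ] M [0.04 0.07 0.05] w 0.0855 g 0.0
t 33.65 stand mm [-83.4  57.7 158.2] F [ 0.6 -0.5 -0.4] M [-0.05 -0.    0.06] w 0.0853 g 0.0
85 [157, 157, 157, 157, 158, 157, 156, 156, 154]
80 [158, 156, 156, 152, 158, 159, 156, 156, 153]
75 [157, 156, 150, 222, 215, 224, 151, 156, 153]
70 [225, 225, 177, 165, 210, 166, 192, 215, 153]
65 [220, 220, 164, 164, 209, 165, 184, 212, 155]
60 [227, 226, 149, 73, 105, 77, 162, 222, 155]
-10 [236, 237, 203, 74, 93, 79, 207, 238, 158]
-14 [231, 232, 198, 148, 198, 167, 208, 234, 158]
-18 [233, 233, 206, 154, 214, 175, 214, 234, 157]
-22 [234, 234, 151, 187, 228, 196, 155, 233, 158]
-26 [229, 228, 142, 190, 231, 200, 154, 225, 158]
-30 [224, 223, 141, 190, 174, 199, 161, 219, 160]
-34 [219, 218, 139, 191, 216, 200, 161, 217, 160]
-38 [222, 221, 140, 190, 215, 199, 160, 221, 161]
-42 [223, 148, 132, 191, 228, 200, 159, 151, 160]
-46 [220, 114, 117, 151, 148, 151, 127, 112, 160]
-50 [219, 182, 193, 213, 231, 216, 195, 179, 161]
-54 [217, 175, 203, 203, 200, 167, 207, 181, 161]
-58 [214, 214, 199, 214, 43, 157, 201, 208, 161]
-62 [214, 214, 214, 213, 48, 214, 211, 209, 161]
-66 [213, 213, 213, 218, 51, 217, 213, 212, 162]
-70 [219, 219, 218, 89, 47, 161, 217, 216, 163]
-74 [163, 160, 100, 80, 45, 161, 159, 160, 163]
-78 [160, 86, 81, 80, 45, 151, 161, 162, 162]
-82 [158, 78, 80, 81, 30, 80, 161, 159, 163]
-86 [83, 79, 79, 80, 22, 80, 102, 82, 155]
-90 [80, 80, 80, 81, 26, 81, 79, 80, 80]
-94 [78, 79, 79, 80, 64, 79, 80, 80, 80]
-98 [82, 81, 80, 78, 79, 80, 81, 80, 80]
```

It is flat and symmetric in the cradle, with the collar start at x≈−21, and the gripper is clear. I'll hand in.

```bash
python3 -c "
from rig import manip
print(manip.sign_off())"
```

```text
the job is handed in; nothing more can be done
None
```

The cartridge was unlocked, lifted out, set in the drip rest and let go, and now lies flat in the cradle, released; I handed in at about 34 s, with no verdict returned. One departure from the text: it went from rest to cradle by its handle, because the tool cannot tilt to reach the leaning body; it was then taken by its screen body, lifted clear and laid down again.

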